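# Close the parts box after taking out the foot that is too tall

### The arm

A 6-joint arm with a two-finger parallel gripper is mounted at the origin on the work surface; the furniture and walls round the work are solid. World frame = base frame: x ahead of the robot, y to its left, z up, the work surface at z = 0. Lengths are in m, angles in rad, forces in N, time in s.
With the tool pointing down it reaches from about 0.25 to 0.775 m from the base axis. Payload 4 kg.
Tool frame: the origin (TCP) lies midway between the tips of the shut fingers; the grasp point (between the pads) lies grip_point_offset behind it (grip_point_offset is the distance from the TCP to the grasp point, in m); z points along the fingers, y is the line along which they close (so a half turn about z gives the same grasp; the last joint's range is limited). The gripper opens to 94 mm and grips with 3 to 60 N. Pads are 16 mm wide; open, the fingers measure 119 mm over their backs; the gripper's body (75 mm by 177 mm) begins 78 mm behind the grasp point.
Start: joints at [1.126, 0.087, 1.371, -0, 1.684, -0.103], TCP at [0.184, 0.518, 0.206] pointing down, gripper open.
Joint ranges: [-3.1, 3.1], [-0.76, 2.03], [0.27, 2.55], [-1.08, 4.22], [0.17, 2.65], [-2.57, 2.57]. Speed limits (rad/s): [2.79, 2.79, 3.14, 3.14, 3.14, 3.14].

### API

Orientations are given as [roll, pitch, yaw] about the fixed x, y, z axes, in that order (R = Rz(yaw) Ry(pitch) Rx(roll)).
In Python, from bench import * gives the robot as it stands. The module is installed in compiled form; this text tells all that it offers.
- The arm moves only by the tool apply_moves, never from a script. Its argument "commands" is a list of rows, each a list of 7 numbers: the turn, a rotation vector about the world's x, y, z in rad, then the shift along the world's x, y, z in m, then the opening in per cent of the stroke, from 0 (shut) to 100 (fully open). In form: [[ax, ay, az, x, y, z, jaw], ...]. A call has exactly 5 rows; each row is the pose to reach, as a shift and turn from the pose commanded when the call began; what a row does not reach only later rows make up. A row lasts 1/10 s, in which the tool goes at most 50 mm and 8.59 degrees, less where a joint would pass 70% of its speed; a pose out of reach is approached as far as the arm can. A call with a gripper value outside its range is refused whole. The fingers move at their own pace and stop on an object; the grip force is fixed at half the most. Time passes only in rows, so rows that repeat a pose let the fingers close, or fill a call up. It gives the time, the measured TCP pose, the force, the opening and the grip force at its end, in the units of the state.
- get_obs(): the state, without advancing time (a new reading comes with each control period).
- snapshot(name): name is "scene" or "top"; returns a dict with "pixels" (420x560x3 uint8, red, green, blue), "vertical_fov" (degrees; the focal length in pixels is half the picture's height over the tangent of half this angle, whatever the lens; pixels are square), "cx", "cy" (the principal point, pixels), "rvec" (rotation vector, rad) and "tvec" (3), from world to camera coordinates, as OpenCV has them. Camera axes: x right, y down, z forward; pixel columns grow to the right and rows downward; lengths in m; the calibration is good to about 2 mm. A picture is of the moment at which its call begins. There is no depth.
- close_job(): hands the job in; it is judged then, once.
Trained networks look in the newest picture that a camera, given by its name, has taken for a name from the list of things; names that differ only in an ending like _2 or _b are one class to them, and where a whole thing is asked for, a point or a joint stands for the part that bears it (a point fixed in the world has none). Each returns a list of dicts, best first, with "score" (0 to 1); they miss things now and then, are a little off and sometimes report something else, mostly with a low value. They report only what shows in the picture. A call takes as long as a camera call. They do not tell look-alikes from the thing itself.
- masks_of(camera, query): "mask" (420x560 bool, what is visible of it) and "extent" ([left, top, right, bottom] in pixels, round what is visible of it).
- place_of(camera, query): "pixel" ([column, row] in pixels: a listed point, or the origin of a listed thing).
The state is a dict: "time": time; "joint_positions": joint angles; "qvel": joint speeds; "joint_torque": joint torques, N m; "tool_pos": TCP position; "ee_rot": TCP orientation; "wrist_force": force on the tool from outside, world axes, zero at the start; "wrist_torque": the same for the moment, N m; "width": finger opening in m; "finger_force": force on a finger pad.
Only numpy, scipy, OpenCV 4.12 (cv2) and the standard library are available. Lean on these libraries where they do the work, as an engineer would, in place of code of your own. Each camera call takes 0.05 s, during which the arm holds its last target. There are 200 camera calls.

### The job

The lid of the wooden parts box will not seat, because the turned foot in it stands up past the dark fill line and above the rim. Lift that foot out and stand it upright on the free end of the plywood board, beside the other foot, and lay the lid squarely on the box so that it sits flat on the rim all round. Set both down, do not drop them.

Things in the scene. Friction and masses are not known exactly. Their poses are not given: they have to be found in the camera images.
- foot_center (a point): Centre (half-way up) of the turned wooden foot standing in one bay of the parts box: round, 86 mm tall (top 43 mm above this point), belly 50 mm across, head about 40 to 45 mm across, axis z. In the box its top is 34 mm or so above the rim. About 0.11 kg. A foot like it already stands on the plywood board.
- box_mouth (a point): Centre of the open mouth of the wooden parts box, at rim height, 58 mm above the bench; x along its long side, z up. Fixed, 200 x 140 mm outside, mouth 184 x 124, walls 8, floor 6. Two bays centred at x = -48 and +48 mm, low divider between: the foot is in one; in the other a sanding block, 16 mm below the rim, may stay. Dark fill line inside, 12 mm below the rim.
- lid_handle (a point): Centre of the loose lid's bar handle, over the lid's middle. Bar 110 mm along lid x, 18 wide (y), 16 high, gap of 20 under it. Lid board 216 x 156 x 10, its underside 38 mm below this point; under it a 140 x 80 x 8 pad enters the mouth loosely. On the bench this point is at 46 mm; seated, 38 mm above the rim. Either way round fits. About 0.28 kg.
- board_spot (a point): Centre of the free end of the plywood board's top face, 12 mm above the bench. The board is fixed, 240 mm (x) by 130 mm (y); its middle is 60 mm from this point along the board's +x, and the other foot (84 mm tall, 50 mm across) stands about 120 mm from this point along +x.
Things that resemble listed ones, but are neither listed nor needed, are in the scene too. What is shaped like the part that bears foot_center but purple or turquoise is not meant.

How it is judged:
By the outcome, as a careful person would: the job done as asked, in the order asked, and still so for the second after the job is handed in, with the robot touching nothing.
It also fails if it takes over 64 s, if anything falls off the work surface, if the arm or the gripper's body presses on something with over 40 N, if the wrist force passes 120 N, or if a joint passes its speed limit or range.

## Working session

There is one attempt and no reset: what is moved stays moved. The work goes in short steps, Python scripts to look and compute and a tool call to move; the robot and the scene stay as the last step left them, time stands still between calls to the robot, and variables do not carry over. Pictures are saved under pics/ and viewed, at most 10 in all, crops included, and the job is handed in when it is done.

Besides the shell and the picture viewer there is one more tool, called as name(argument=value, ...) on one line, values as JSON. apply_moves: Moves the arm, as the interface text tells. Its arguments: {"type":"object","properties":{"commands":{"type":"array"}},"required":["commands"]}

```bash
mkdir -p pics; cat > h.py <<'E'
from bench import *
import numpy as np, cv2
def cam(s):
    f=s["pixels"].shape[0]/2/np.tan(np.radians(s["vertical_fov"])/2)
    K=np.array([[f,0,s["cx"]],[0,f,s["cy"]],[0,0,1.]])
    R=cv2.Rodrigues(np.array(s["rvec"],float))[0]; return K,R,np.array(s["tvec"],float).reshape(3)
def at_z(s,p,z):
    K,R,t=cam(s); d=R.T@np.linalg.solve(K,[p[0],p[1],1]); c=-R.T@t
    return c+d*(z-c[2])/d[2]
def proj(s,P):
    K,R,t=cam(s); q=K@(R@np.array(P,float)+t); return q[:2]/q[2]
def tri(ss,pp):
    A=[];b=[]
    for s,p in zip(ss,pp):
        K,R,t=cam(s); d=R.T@np.linalg.solve(K,[p[0],p[1],1]); d/=np.linalg.norm(d); c=-R.T@t
        M=np.eye(3)-np.outer(d,d); A.append(M); b.append(M@c)
    return np.linalg.solve(sum(A),sum(b))
def save(s,n): cv2.imwrite("pics/"+n,cv2.cvtColor(s["pixels"],cv2.COLOR_RGB2BGR))
E
python3 - <<'E'
from h import *
o=get_obs(); print(o)
S={c:snapshot(c) for c in("scene","top")}
Z=dict(foot_center=.049+.0,box_mouth=.058,lid_handle=.046,board_spot=.012)
for c in S:
    save(S[c],c+"0.png"); K,R,t=cam(S[c]); print(c,-R.T@t,K[0,0])
    for q in Z:
        for r in place_of(c,q)[:4]: print(c,q,round(r["score"],2),np.round(r["pixel"],1),at_z(S[c],r["pixel"],Z[q]).round(3))
E
```

```text
{'time': 0.0, 'joint_positions': array([ 1.12593272e+00,  8.79848165e-02,  1.37226740e+00, -1.19379102e-05,
        1.68362633e+00, -1.03074343e-01]), 'qvel': array([ 0.00045448,  0.00053013, -0.00051345,  0.00120433, -0.00133413,
       -0.00105885]), 'joint_torque': array([ 3.95892976e-04, -3.40165758e+01, -3.02431369e+01,  7.18233478e-02,
        3.27528280e-02, -1.53414721e-04]), 'tool_pos': array([0.18409543, 0.51767406, 0.20428125]), 'ee_rot': array([-3.13931768e+00, -2.23397272e-04,  2.79980180e+00]), 'wrist_force': array([ 0.36097215, -0.62118687, -0.90541156]), 'wrist_torque': array([-0.00720552, -0.00786362,  0.04721567]), 'finger_force': 0.0, 'width': 0.09382634913643484}
scene [-0.30843812 -0.58266069  1.24205576] 541.3094558670814
scene foot_center 0.89 [284.3 191.5] [0.555 0.001 0.049]
scene foot_center 0.85 [210.6 200.4] [0.395 0.146 0.049]
scene foot_center 0.71 [328.4 310.3] [ 0.31  -0.317  0.049]
scene foot_center 0.63 [258.4 241.4] [ 0.367 -0.051  0.049]
scene box_mouth 0.91 [286.3 178.8] [0.592 0.021 0.058]
scene lid_handle 0.8 [368.7 254.2] [ 0.519 -0.308  0.046]
scene board_spot 0.97 [175.3 179.4] [0.413 0.309 0.012]
top [0.21387034 0.01147885 1.30745026] 515.1823472268196
top foot_center 0.9 [295.4 174.2] [ 0.548 -0.004  0.049]
top foot_center 0.66 [315.2 240.6] [ 0.38  -0.054  0.049]
top foot_center 0.65 [225.8 231.7] [0.399 0.166 0.049]
top foot_center 0.56 [423.  271.1] [ 0.309 -0.316  0.049]
top box_mouth 0.83 [289.8 155.7] [0.593 0.011 0.058]
top lid_handle 0.63 [414.  190.9] [ 0.509 -0.302  0.046]
top board_spot 0.76 [177. 231.] [0.404 0.295 0.012]
```

View pics/scene0.png

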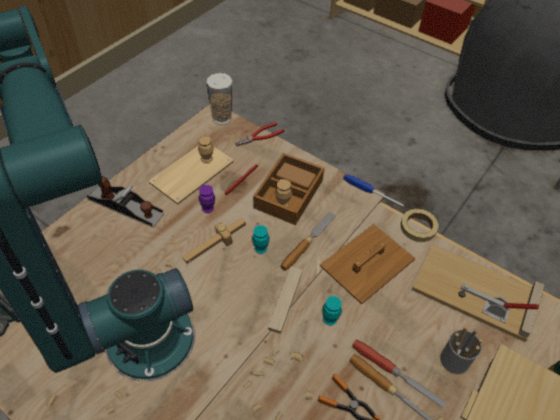

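View pics/top0.png

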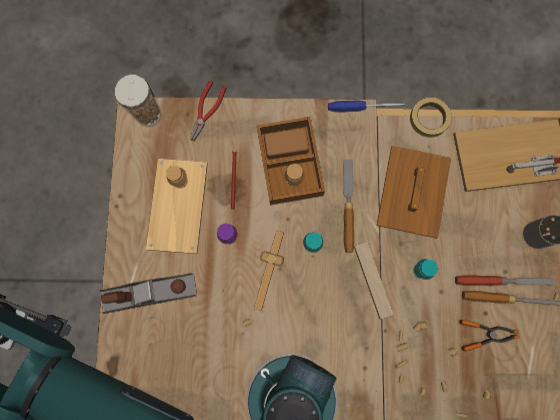

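The foot stands in the near bay of the box (top view 295,174). The lid is at (414,191). The board's free end is its near end (177,231), and the other foot is at (176,176). Next I'll get angles from the masks and triangulate.

```bash
python3 - <<'E'
from h import *
S={c:snapshot(c) for c in("scene","top")}
pick=dict(foot_center=([284.3,191.5],[295.4,174.2]),box_mouth=([286.3,178.8],[289.8,155.7]),lid_handle=([368.7,254.2],[414,190.9]),board_spot=([175.3,179.4],[177,231]))
for q,(a,b) in pick.items(): print(q,tri([S["scene"],S["top"]],[a,b]).round(3))
def rect(s,m,z):
    c=max(cv2.findContours(m.astype(np.uint8),0,1)[0],key=cv2.contourArea)[:,0,:]
    P=np.array([at_z(s,p,z)[:2] for p in c])
    return cv2.minAreaRect((P*1000).astype(np.float32))
for c in S:
  for q,z in(("lid_handle",.018),("box_mouth",.058),("board_spot",.012),("foot_center",.085)):
    for r in masks_of(c,q)[:3]: print(c,q,round(r["score"],2),np.round(r["extent"]),rect(S[c],r["mask"],z))
# wood outlines by eye-size crop
im=cv2.resize(S["top"]["pixels"][90:270,130:460],None,fx=2.4,fy=2.4,interpolation=cv2.INTER_CUBIC)
cv2.imwrite("pics/crop1.png",im[:,:,::-1])
E
```

```text
foot_center [ 0.545 -0.005  0.061]
box_mouth [0.587 0.013 0.069]
lid_handle [ 0.513 -0.305  0.048]
board_spot [0.4   0.29  0.036]
scene lid_handle 0.9 [318. 224. 415. 306.] ((514.2199096679688, -310.9288635253906), (161.7488555908203, 223.80018615722656), 78.38788604736328)
scene lid_handle 0.71 [279. 177. 289. 206.] ((570.7291870117188, 15.902889251708984), (102.99813079833984, 47.992652893066406), 37.208091735839844)
scene box_mouth 0.73 [252. 151. 327. 225.] ((571.233154296875, -2.2143402099609375), (244.15469360351562, 156.96632385253906), 10.629030227661133)
scene board_spot 0.7 [148. 148. 236. 205.] ((468.95050048828125, 295.315185546875), (137.5251922607422, 243.63185119628906), 86.25067138671875)
scene foot_center 0.81 [198. 184. 218. 215.] ((370.8423767089844, 138.5316925048828), (103.3703842163086, 44.573883056640625), 41.32238006591797)
scene foot_center 0.8 [273. 178. 292. 206.] ((521.8327026367188, -15.610923767089844), (97.59477233886719, 48.17037582397461), 36.12531280517578)
scene foot_center 0.73 [251. 226. 268. 258.] ((353.9462890625, -65.15432739257812), (94.250663
[... 354 characters left out ...]
258. 117. 323. 207.] ((582.6053466796875, 9.973442077636719), (212.0138702392578, 140.82151794433594), 10.808329582214355)
top board_spot 0.88 [149. 163. 209. 257.] ((471.67156982421875, 299.0788269042969), (131.98837280273438, 240.60826110839844), 86.10411834716797)
top foot_center 0.9 [305. 232. 324. 252.] ((370.5814208984375, -47.30369567871094), (45.62993621826172, 42.97514343261719), 0.3986891508102417)
top foot_center 0.86 [285. 164. 304. 184.] ((534.9149169921875, -0.20507049560546875), (53.0817756652832, 44.133216857910156), 0.7343340516090393)
top foot_center 0.7 [218. 225. 238. 242.] ((389.38916015625, 159.9572296142578), (45.92919158935547, 45.985042572021484), 0.7864540815353394)
```

View pics/crop1.png

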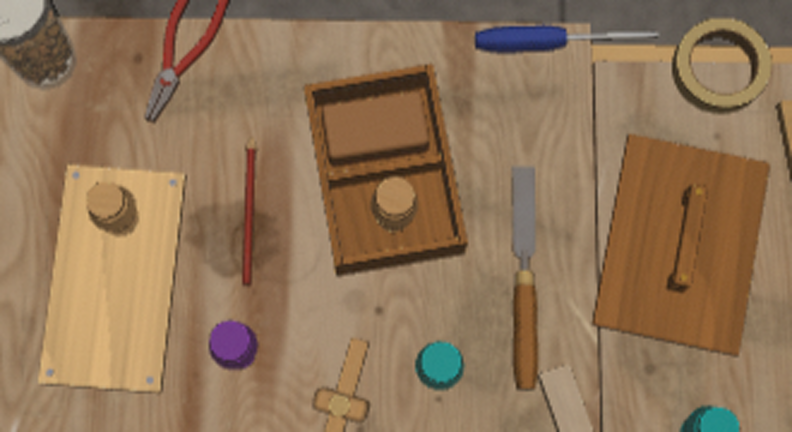

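The crop shows the box rim corners at roughly (305,87), (432,66), (466,243) and (337,266). The board corners are (68,166), (186,174), (161,389) and (40,383), and the lid corners are (630,135), (769,162), (738,352) and (595,323). I'll fit rectangles to these.

```bash
python3 - <<'E'
from h import *
s=snapshot("top")
for n,z,C in(("box",.058,[(305,87),(432,66),(466,243),(337,266)]),("board",.012,[(68,166),(186,174),(161,389),(40,383)]),("lid",.018,[(630,135),(769,162),(738,352),(595,323)])):
    P=np.array([at_z(s,(130+x/2.4-.3,90+y/2.4-.3),z)[:2] for x,y in C]); c=P.mean(0)
    l=(P[0]+P[1]-P[2]-P[3])/2; w=(P[0]+P[3]-P[1]-P[2])/2
    print(n,c.round(4),np.hypot(*l).round(3),np.hypot(*w).round(3),"yaw",np.degrees(np.arctan2(l[1],l[0])).round(1),np.degrees(np.arctan2(-w[0],w[1])).round(1), "bay-",(c-.048*l/np.hypot(*l)).round(3),"free",(c-.06*l/np.hypot(*l)).round(3))
# foot top from top view disc
print("foot top",at_z(s,(130+396/2.4,90+197/2.4),.092).round(3), "other top",at_z(s,(130+106/2.4,90+202/2.4),.096).round(3))
o=get_obs();print(o["time"],o["tool_pos"],o["ee_rot"])
E
```

```text
box [0.587 0.01 ] 0.197 0.137 yaw 10.8 10.8 bay- [0.54  0.001] free [ 0.528 -0.001]
board [0.4726 0.2983] 0.237 0.129 yaw -3.7 -2.7 bay- [0.425 0.301] free [0.413 0.302]
lid [ 0.5171 -0.3097] 0.212 0.152 yaw -11.6 -10.9 bay- [ 0.47 -0.3 ] free [ 0.458 -0.298]
foot top [ 0.542 -0.002  0.092] other top [0.531 0.291 0.096]
1.05 [0.18436174 0.51819483 0.2055236 ] [3.14148818e+00 8.41196473e-06 2.79981158e+00]
```

apply_moves(commands=[[0,0,0.035,0.024,-0.035,0,100],[0,0,0.07,0.048,-0.07,0,100],[0,0,0.105,0.072,-0.104,0,100],[0,0,0.14,0.096,-0.138,0,100],[0,0,0.177,0.12,-0.173,0,100]])

```text
time: 1.55
tool_pos: [0.305, 0.3439, 0.2056]
ee_rot: [3.141, 0.001, 2.979]
wrist_force: [0.2, 0.4, -0.1]
width: 0.0939
finger_force: 0.0
```

```bash
python3 -c "
import bench;print([ (n,getattr(bench,n)) for n in dir(bench) if not n.startswith('_')])"
```

```text
[('IKError', <class 'bench.IKError'>), ('close_job', <function connect.<locals>.done at 0x7f70ca4877e0>), ('get_obs', <function make.<locals>.<lambda> at 0x7f70c9fc85e0>), ('grip_point_offset', 0.0188), ('masks_of', <function make.<locals>.keyed.<locals>.call at 0x7f70c9fc8720>), ('place_of', <function make.<locals>.keyed.<locals>.call at 0x7f70c9fc8860>), ('snapshot', <function make.<locals>.drawn_camera at 0x7f70c9fc80e0>)]
```

apply_moves(commands=[[0,0,0.035,0.024,-0.035,0,100],[0,0,0.07,0.048,-0.07,0,100],[0,0,0.105,0.072,-0.104,0,100],[0,0,0.14,0.096,-0.138,0,100],[0,0,0.177,0.12,-0.173,0,100]])

```text
time: 2.05
tool_pos: [0.4251, 0.1707, 0.2058]
ee_rot: [3.141, 0.001, -3.128]
wrist_force: [0.8, 0.3, -0.0]
width: 0.0939
finger_force: 0.0
```

apply_moves(commands=[[0,0,0.035,0.026,-0.038,0,100],[0,0,0.07,0.052,-0.076,0,100],[0,0,0.105,0.076,-0.112,0,100],[0,0,0.14,0.1,-0.148,0,100],[0,0,0.177,0.119,-0.173,-0.02,100]])

```text
time: 2.55
tool_pos: [0.5462, -0.0036, 0.1884]
ee_rot: [-3.139, 0.007, -2.953]
wrist_force: [0.5, 0.3, 1.4]
width: 0.0941
finger_force: 0.0
```

```bash
python3 - <<'E'
from h import *
s=snapshot("scene"); o=get_obs(); print(o["tool_pos"],o["ee_rot"])
for c in("scene",):
    for r in place_of(c,"foot_center")[:5]: print(r["score"],r["pixel"],at_z(s,r["pixel"],.049))
p=proj(s,[.543,-.001,.092]); print(p, proj(s,[.543,-.001,.006]))
im=s["pixels"][110:240,200:370].copy(); im=cv2.resize(im,None,fx=4,fy=4,interpolation=cv2.INTER_CUBIC)
for P in([.543,-.001,.092],[.543,-.001,.049],[.543,-.001,.006]):
    q=(proj(s,P)-[200,110]+.5)*4; cv2.circle(im,tuple(int(v) for v in q),3,(255,0,0),-1)
a=np.radians(10.8)
for x,y in((.1,.07),(.1,-.07),(-.1,.07),(-.1,-.07)):
    P=[.587+x*np.cos(a)-y*np.sin(a),.011+x*np.sin(a)+y*np.cos(a),.058]
    q=(proj(s,P)-[200,110]+.5)*4; cv2.circle(im,tuple(int(v) for v in q),3,(0,255,0),-1)
cv2.imwrite("pics/c2.png",im[:,:,::-1])
E
```

```text
[ 0.54568466 -0.00665525  0.18198886] [-3.13868712e+00 -1.86302761e-03 -2.95490828e+00]
0.88 [285.3, 192.8] [ 0.55232052 -0.00471307  0.049     ]
0.84 [259.6, 239.3] [ 0.37442715 -0.04946827  0.049     ]
0.81 [206.8, 198.1] [0.39515685 0.16071326 0.049     ]
0.63 [325.6, 309.5] [ 0.30743871 -0.3100017   0.049     ]
[282.91098545 184.24558599] [281.85528479 203.5408302 ]
```

View pics/c2.png

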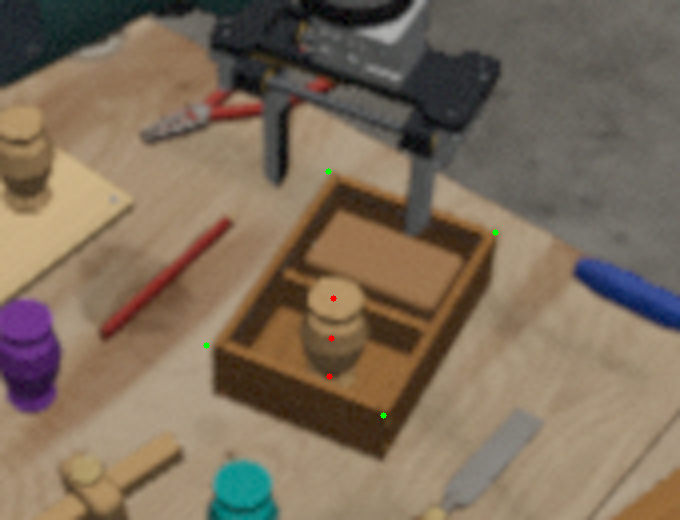

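The foot's head is at (335,297) in the crop, with a neck below it. The projected rim corners agree within about 2 mm and the gripper is straight above the foot, so I'll go down and grip.

apply_moves(commands=[[0,0,0,0,0,-0.03,100],[0,0,0,0,0,-0.06,100],[0,0,0,0,0,-0.085,100],[0,0,0,0,0,-0.105,100],[0,0,0,0,0,-0.122,100]])

```text
time: 3.15
tool_pos: [0.5424, 0.0002, 0.0625]
ee_rot: [3.141, -0.001, -2.952]
wrist_force: [0.6, 0.4, 0.0]
width: 0.0941
finger_force: 0.0
```

apply_moves(commands=[[0,0,0,0,0,0,100],[0,0,0,0,0,0,30],[0,0,0,0,0,0,30],[0,0,0,0,0,0,30],[0,0,0,0,0,0,30]])

```text
time: 3.65
tool_pos: [0.544, -0.0008, 0.0646]
ee_rot: [-3.141, 0.002, -2.952]
wrist_force: [0.5, 0.9, 0.2]
width: 0.0651
finger_force: 0.0
```

apply_moves(commands=[[0,0,0,0,0,0,20],[0,0,0,0,0,0,20],[0,0,0,0,0,0,20],[0,0,0,0,0,0,20],[0,0,0,0,0,0,20]])

```text
time: 4.15
tool_pos: [0.5434, -0.0008, 0.0636]
ee_rot: [3.141, 0.0, -2.952]
wrist_force: [-0.0, -0.5, 1.9]
width: 0.045
finger_force: 29.8
```

apply_moves(commands=[[0,0,0,0,0,0,20],[0,0,0,0,0,0,20],[0,0,0,0,0,0,20],[0,0,0,0,0,0,20],[0,0,0,0,0,0,20]])

```text
time: 4.65
tool_pos: [0.5434, -0.0008, 0.0636]
ee_rot: [3.142, 0.0, -2.952]
wrist_force: [0.0, -0.0, 1.0]
width: 0.0451
finger_force: 29.8
```

apply_moves(commands=[[0,0,0,0,0,0.01,20],[0,0,0,0,0,0.03,20],[0,0,0,0,0,0.06,20],[0,0,0,0,0,0.095,20],[0,0,0,0,0,0.12,20]])

```text
time: 5.15
tool_pos: [0.5437, -0.0009, 0.1861]
ee_rot: [-3.141, 0.002, -2.952]
wrist_force: [0.6, 0.5, -1.5]
width: 0.0454
finger_force: 29.7
```

apply_moves(commands=[[0,0,-0.02,-0.01,0.024,0,20],[0,0,-0.05,-0.023,0.054,0,20],[0,0,-0.08,-0.036,0.084,0,20],[0,0,-0.11,-0.05,0.116,0,20],[0,0,-0.14,-0.064,0.148,0,20]])

```text
time: 5.65
tool_pos: [0.4785, 0.1481, 0.1836]
ee_rot: [3.142, -0.0, -3.094]
wrist_force: [-0.7, -0.1, -1.6]
width: 0.0451
finger_force: 29.6
```

apply_moves(commands=[[0,0,-0.03,-0.014,0.033,0,20],[0,0,-0.06,-0.028,0.066,0,20],[0,0,-0.09,-0.042,0.099,0,20],[0,0,-0.105,-0.055,0.13,0,20],[0,0,-0.11,-0.066,0.155,0,20]])

```text
time: 6.15
tool_pos: [0.4122, 0.3037, 0.1837]
ee_rot: [3.141, -0.0, 3.081]
wrist_force: [0.1, -0.4, -1.1]
width: 0.045
finger_force: 29.6
```

```bash
python3 - <<'E'
from h import *
S={c:snapshot(c) for c in("scene","top")}; o=get_obs(); print(o["time"],o["tool_pos"],o["ee_rot"],o["width"])
ims=[]
a=np.radians(-3.3)
for c,s in S.items():
    K=[proj(s,[.4726+x*np.cos(a)-y*np.sin(a),.2985+x*np.sin(a)+y*np.cos(a),.012]) for x in(-.12,.12) for y in(-.065,.065)]+[proj(s,[.413,.302,.012])]
    x0,y0=(130,110) if c=="scene" else (120,130)
    im=cv2.resize(s["pixels"][y0:y0+140,x0:x0+110],None,fx=3.5,fy=3.5,interpolation=cv2.INTER_CUBIC)
    for q in K: cv2.circle(im,tuple(int(v) for v in (q-[x0,y0]+.5)*3.5),3,(0,255,0),-1)
    ims.append(im)
cv2.imwrite("pics/c3.png",np.hstack(ims)[:,:,::-1])
E
```

```text
6.25 [0.41167641 0.30463129 0.18354575] [ 3.14071854e+00 -1.08477897e-03  3.08533936e+00] 0.045399958254942946
```

View pics/c3.png

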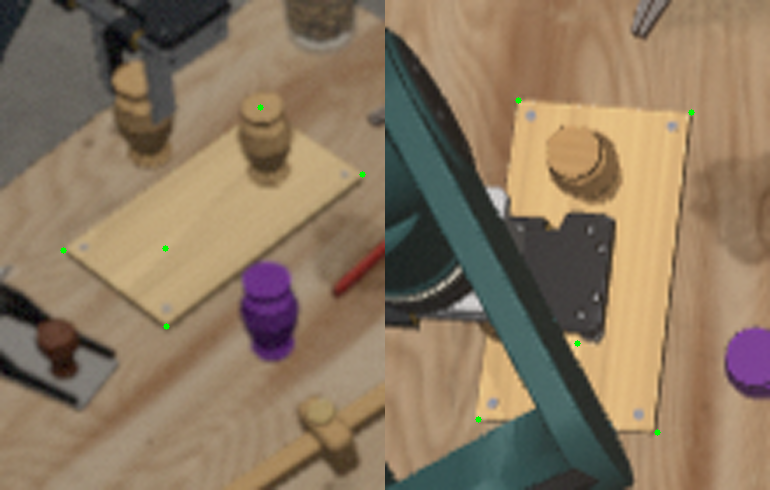

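Both views show the upright foot held above the free end, and the projected board corners match. I'll lower it (touch expected at about -0.114).

apply_moves(commands=[[0,0,0,0,0,-0.03,20],[0,0,0,0,0,-0.06,20],[0,0,0,0,0,-0.085,20],[0,0,0,0,0,-0.1,20],[0,0,0,0,0,-0.107,20]])

```text
time: 6.75
tool_pos: [0.4125, 0.3006, 0.0745]
ee_rot: [-3.139, -0.003, 3.08]
wrist_force: [-0.8, -0.0, -2.0]
width: 0.0452
finger_force: 29.7
```

apply_moves(commands=[[0,0,0,0,0,-0.002,20],[0,0,0,0,0,-0.004,20],[0,0,0,0,0,-0.005,20],[0,0,0,0,0,-0.006,20],[0,0,0,0,0,-0.0065,20]])

```text
time: 7.25
tool_pos: [0.4137, 0.3024, 0.0706]
ee_rot: [3.141, 0.001, 3.081]
wrist_force: [0.1, 0.3, -0.2]
width: 0.0453
finger_force: 29.7
```

apply_moves(commands=[[0,0,0,0,0,-0.0005,20],[0,0,0,0,0,-0.001,20],[0,0,0,0,0,-0.001,20],[0,0,0,0,0,-0.001,20],[0,0,0,0,0,-0.001,20]])

```text
time: 7.75
tool_pos: [0.4137, 0.3024, 0.0696]
ee_rot: [3.141, 0.001, 3.081]
wrist_force: [-1.2, -0.4, 1.8]
width: 0.0454
finger_force: 29.9
```

apply_moves(commands=[[0,0,0,0,0,0,52],[0,0,0,0,0,0,56],[0,0,0,0,0,0,60],[0,0,0,0,0,0,80],[0,0,0,0,0,0,95]])

```text
time: 8.25
tool_pos: [0.4133, 0.3021, 0.0688]
ee_rot: [-3.142, -0.0, 3.081]
wrist_force: [-0.0, 0.2, -0.3]
width: 0.0688
finger_force: 0.0
```

apply_moves(commands=[[0,0,0,0,0,0,95],[0,0,0,0,0,0.005,95],[0,0,0,0,0,0.025,95],[0,0,0,0,0,0.06,95],[0,0,0,0,0,0.1,95]])

```text
time: 8.75
tool_pos: [0.4125, 0.3017, 0.169]
ee_rot: [-3.14, -0.003, 3.081]
wrist_force: [-0.1, -0.1, 0.2]
width: 0.0892
finger_force: 0.0
```

apply_moves(commands=[[0,0,-0.01,0.005,-0.035,0.02,90],[0,0,-0.02,0.012,-0.075,0.03,90],[0,0,-0.03,0.02,-0.115,0.03,90],[0,0,-0.04,0.027,-0.16,0.03,90],[0,0,-0.05,0.034,-0.205,0.03,90]])

```text
time: 9.25
tool_pos: [0.4475, 0.0957, 0.1998]
ee_rot: [3.141, 0.002, 3.031]
wrist_force: [1.1, 0.8, -0.3]
width: 0.0844
finger_force: 0.0
```

apply_moves(commands=[[0,0,-0.01,0.007,-0.042,0,85],[0,0,-0.02,0.014,-0.085,0,80],[0,0,-0.03,0.021,-0.127,0,70],[0,0,-0.04,0.028,-0.17,0,65],[0,0,-0.05,0.034,-0.21,0,60]])

```text
time: 9.75
tool_pos: [0.4815, -0.1148, 0.1996]
ee_rot: [-3.142, 0.001, 2.98]
wrist_force: [-0.4, -0.5, -0.0]
width: 0.058
finger_force: 0.0
```

apply_moves(commands=[[0,0,-0.01,0.007,-0.042,0,60],[0,0,-0.02,0.014,-0.085,-0.01,60],[0,0,-0.03,0.021,-0.125,-0.03,60],[0,0,-0.036,0.028,-0.165,-0.05,60],[0,0,-0.036,0.033,-0.193,-0.07,60]])

```text
time: 10.25
tool_pos: [0.5144, -0.3086, 0.1286]
ee_rot: [-3.141, 0.001, 2.943]
wrist_force: [-0.2, 0.7, -0.8]
width: 0.0568
finger_force: 0.0
```

```bash
python3 - <<'E'
from h import *
S={c:snapshot(c) for c in("scene","top")}; o=get_obs(); print(o["time"],o["tool_pos"],o["ee_rot"],o["width"])
ims=[]
a=np.radians(-11.3)
for c,s in S.items():
    K=[proj(s,[.516+x*np.cos(a)-y*np.sin(a),-.309+x*np.sin(a)+y*np.cos(a),.018]) for x in(-.108,.108) for y in(-.078,.078)]+[proj(s,[.516+x*np.cos(a),-.309+x*np.sin(a),.054]) for x in(-.055,.055)]
    x0,y0=(310,190) if c=="scene" else (350,110)
    im=cv2.resize(s["pixels"][y0:y0+140,x0:x0+115],None,fx=3.4,fy=3.4,interpolation=cv2.INTER_CUBIC)
    for q in K: cv2.circle(im,tuple(int(v) for v in (q-[x0,y0]+.5)*3.4),2,(0,255,0),-1)
    ims.append(im)
cv2.imwrite("pics/c4.png",np.hstack(ims)[:,:,::-1])
# placed foot
for c,s in S.items():
    print(c,proj(s,[.413,.302,.055]),[(r["score"],r["pixel"]) for r in place_of(c,"foot_center")])
E
```

```text
10.35 [ 0.51245364 -0.30810589  0.12476023] [ 3.13962033 -0.00633859  2.94068206] 0.05677860639120031
scene [175.27909485 170.85433498] [(0.78, [329.7, 310.3]), (0.67, [261.9, 241.1]), (0.59, [207.3, 199.5]), (0.51, [177.9, 166.4])]
top [170.68177066 224.94364959] [(0.86, [226.7, 234.3]), (0.75, [313.3, 240.8]), (0.71, [422.6, 267.9]), (0.67, [171.1, 224.2])]
```

View pics/c4.png

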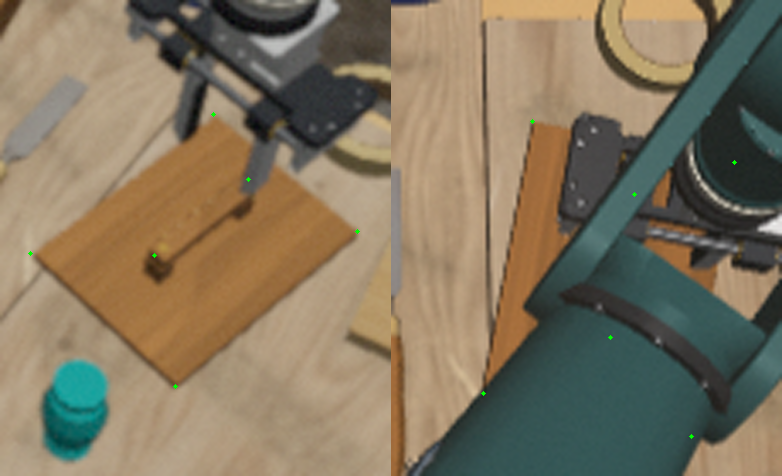

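The lid corners fit, the bar is centred under the open fingers, and the placed foot stands where I set it. I'll lower onto the bar and grip.

apply_moves(commands=[[0,0,0,0.002,-0.003,-0.03,60],[0,0,0,0.002,-0.003,-0.06,60],[0,0,0,0.002,-0.003,-0.08,60],[0,0,0,0.002,-0.003,-0.094,60],[0,0,0,0.002,-0.003,-0.101,60]])

```text
time: 10.95
tool_pos: [0.5166, -0.3076, 0.028]
ee_rot: [3.141, 0.0, 2.946]
wrist_force: [0.8, -1.0, 0.4]
width: 0.0567
finger_force: 0.0
```

apply_moves(commands=[[0,0,0,0,0,0,50],[0,0,0,0,0,0,40],[0,0,0,0,0,0,30],[0,0,0,0,0,0,20],[0,0,0,0,0,0,5]])

```text
time: 11.45
tool_pos: [0.5167, -0.3091, 0.0287]
ee_rot: [-3.141, 0.001, 2.945]
wrist_force: [0.2, -0.3, -0.6]
width: 0.0199
finger_force: 0.0
```

apply_moves(commands=[[0,0,0,0,0,0,5],[0,0,0,0,0,0,5],[0,0,0,0,0,0,5],[0,0,0,0,0,0,5],[0,0,0,0,0,0,5]])

```text
time: 11.95
tool_pos: [0.5167, -0.309, 0.0286]
ee_rot: [-3.141, 0.001, 2.945]
wrist_force: [0.4, 0.7, 3.7]
width: 0.0177
finger_force: 30.0
```

apply_moves(commands=[[0,0,0,0,0,0.01,5],[0,0,0,0,0,0.03,5],[0,0,0,0,0,0.055,5],[0,0,0,0,0,0.08,5],[0,0,0,0,0,0.1,5]])

```text
time: 12.45
tool_pos: [0.5159, -0.3087, 0.1285]
ee_rot: [3.141, -0.001, 2.945]
wrist_force: [0.1, -0.6, -2.3]
width: 0.0178
finger_force: 30.0
```

apply_moves(commands=[[0,0,0,0,0,0.01,5],[0,0,0,0,0,0.02,5],[0,0,0,0,0,0.03,5],[0,0,0,0,0,0.03,5],[0,0,0,0,0,0.03,5]])

```text
time: 12.95
tool_pos: [0.5161, -0.3087, 0.1574]
ee_rot: [3.141, -0.001, 2.945]
wrist_force: [0.1, -0.4, -2.3]
width: 0.0175
finger_force: 30.0
```

```bash
python3 - <<'E'
from h import *
s=snapshot("scene"); o=get_obs(); print(o["time"],o["tool_pos"],o["ee_rot"],o["width"],o["wrist_torque"])
a=np.radians(-11.3); dz=o["tool_pos"][2]-.0286
x0,y0=290,130
im=cv2.resize(s["pixels"][y0:y0+170,x0:x0+190],None,fx=3.5,fy=3.5,interpolation=cv2.INTER_CUBIC)
for x in(-.108,.108):
  for y in(-.078,.078):
    q=proj(s,[.516+x*np.cos(a)-y*np.sin(a),-.309+x*np.sin(a)+y*np.cos(a),.018+dz])
    cv2.circle(im,tuple(int(v) for v in (q-[x0,y0]+.5)*3.5),2,(0,255,0),-1)
cv2.imwrite("pics/c5.png",im[:,:,::-1])
E
```

```text
13.0 [ 0.51599769 -0.30850017  0.15698948] [ 3.14077637e+00 -1.60144574e-03  2.94486088e+00] 0.017646639971828772 [ 0.03447236  0.03148794 -0.01817434]
```

View pics/c5.png

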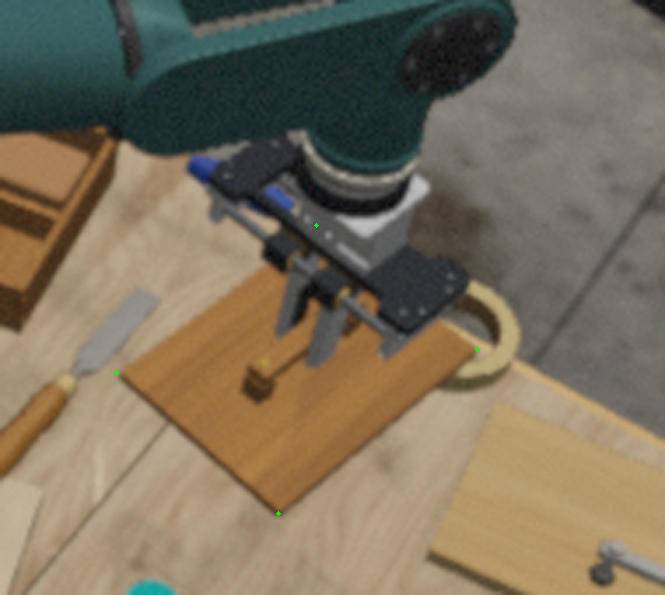

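The lid hangs level, its corners at (117,372), (278,513) and (477,349) matching the prediction. I'll carry it over the box and turn it 0.386 rad.

apply_moves(commands=[[0,0,0.03,0.005,0.022,0.005,5],[0,0,0.07,0.012,0.055,0.01,5],[0,0,0.11,0.02,0.09,0.01,5],[0,0,0.155,0.028,0.127,0.01,5],[0,0,0.2,0.036,0.163,0.01,5]])

```text
time: 13.5
tool_pos: [0.552, -0.1443, 0.1669]
ee_rot: [3.141, -0.002, -3.137]
wrist_force: [0.5, 0.6, -2.7]
width: 0.0176
finger_force: 30.0
```

apply_moves(commands=[[0,0,0.045,0.008,0.038,0,5],[0,0,0.09,0.016,0.076,0,5],[0,0,0.13,0.025,0.114,0,5],[0,0,0.165,0.031,0.142,0,5],[0,0,0.186,0.035,0.158,0,5]])

```text
time: 14.0
tool_pos: [0.587, 0.0146, 0.1669]
ee_rot: [3.14, -0.002, -2.949]
wrist_force: [-0.1, -0.3, -3.5]
width: 0.0176
finger_force: 30.0
```

apply_moves(commands=[[0,0,0,0,0,-0.01,5],[0,0,0,0,0,-0.025,5],[0,0,0,0,0,-0.04,5],[0,0,0,0,0,-0.055,5],[0,0,0,0,0,-0.065,5]])

```text
time: 14.5
tool_pos: [0.586, 0.0112, 0.1]
ee_rot: [3.141, -0.004, -2.954]
wrist_force: [-0.4, -0.3, -3.0]
width: 0.0175
finger_force: 30.0
```

```bash
python3 - <<'E'
from h import *
S={c:snapshot(c) for c in("scene","top")}; o=get_obs(); print(o["time"],o["tool_pos"],o["ee_rot"],o["width"])
a=np.radians(10.8); dz=o["tool_pos"][2]-.0286; ims=[]; t=o["tool_pos"]
for c,s in S.items():
    x0,y0=(235,120) if c=="scene" else (235,95)
    im=cv2.resize(s["pixels"][y0:y0+125,x0:x0+110],None,fx=3.6,fy=3.6,interpolation=cv2.INTER_CUBIC)
    for X,Y,cx,cy,z,col in((.108,.078,t[0],t[1],.018+dz,(0,255,0)),(.1,.07,.587,.011,.0,(255,0,255))):
      for x in(-X,X):
        for y in(-Y,Y):
          q=proj(s,[cx+x*np.cos(a)-y*np.sin(a),cy+x*np.sin(a)+y*np.cos(a),z])
          cv2.circle(im,tuple(int(v) for v in (q-[x0,y0]+.5)*3.6),2,col,-1)
    ims.append(im)
cv2.imwrite("pics/c6.png",np.hstack(ims)[:,:,::-1])
E
```

```text
14.6 [0.58557723 0.0115728  0.09992261] [ 3.14019361 -0.00518735 -2.95359935] 0.01746204883865862
```

View pics/c6.png

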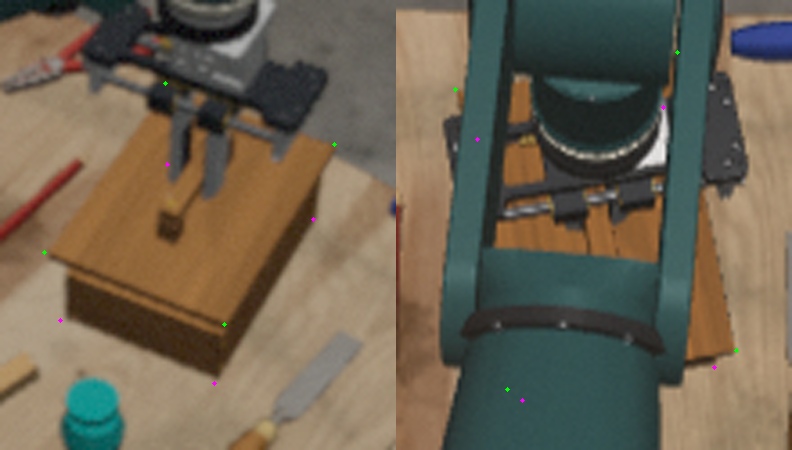

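The lid sits parallel over the box; its corners at (47,256), (224,328) and (334,149) overhang evenly. I'll lower it slowly (contact expected at TCP z of about 0.0785).

apply_moves(commands=[[0,0,0,0,0,-0.005,5],[0,0,0,0,0,-0.01,5],[0,0,0,0,0,-0.014,5],[0,0,0,0,0,-0.017,5],[0,0,0,0,0,-0.02,5]])

```text
time: 15.1
tool_pos: [0.5875, 0.0123, 0.083]
ee_rot: [-3.142, 0.0, -2.952]
wrist_force: [-0.4, 1.4, -3.2]
width: 0.0176
finger_force: 30.0
```

apply_moves(commands=[[0,0,0,0,0,-0.001,5],[0,0,0,0,0,-0.002,5],[0,0,0,0,0,-0.003,5],[0,0,0,0,0,-0.003,5],[0,0,0,0,0,-0.003,5]])

```text
time: 15.6
tool_pos: [0.5874, 0.0122, 0.0801]
ee_rot: [3.142, 0.0, -2.952]
wrist_force: [0.2, -0.2, -2.4]
width: 0.0182
finger_force: 30.0
```

apply_moves(commands=[[0,0,0,0,0,-0.0005,5],[0,0,0,0,0,-0.001,5],[0,0,0,0,0,-0.0015,5],[0,0,0,0,0,-0.002,5],[0,0,0,0,0,-0.002,5]])

```text
time: 16.1
tool_pos: [0.5875, 0.0122, 0.079]
ee_rot: [-3.141, 0.001, -2.952]
wrist_force: [-2.7, 0.5, 2.4]
width: 0.0176
finger_force: 30.0
```

It touches at the expected seated height, so I'll release.

apply_moves(commands=[[0,0,0,0,0,0,22],[0,0,0,0,0,0,26],[0,0,0,0,0,0,35],[0,0,0,0,0,0,50],[0,0,0,0,0,0,60]])

```text
time: 16.6
tool_pos: [0.5874, 0.0122, 0.0779]
ee_rot: [3.141, 0.0, -2.952]
wrist_force: [0.8, 0.2, -0.2]
width: 0.0448
finger_force: 0.0
```

apply_moves(commands=[[0,0,0,0,0,0,60],[0,0,0,0,0,0.01,60],[0,0,0,0,0,0.035,60],[0,0,0,0,0,0.07,60],[0,0,0,0,0,0.11,60]])

```text
time: 17.1
tool_pos: [0.5866, 0.0123, 0.1887]
ee_rot: [3.141, -0.002, -2.952]
wrist_force: [0.7, -0.3, -0.4]
width: 0.0564
finger_force: 0.0
```

apply_moves(commands=[[0,0,0,-0.02,-0.03,0.02,60],[0,0,0,-0.04,-0.07,0.03,60],[0,0,0,-0.06,-0.11,0.03,60],[0,0,0,-0.08,-0.15,0.03,60],[0,0,0,-0.09,-0.18,0.03,60]])

```text
time: 17.6
tool_pos: [0.4961, -0.1698, 0.2195]
ee_rot: [-3.14, 0.001, -2.954]
wrist_force: [0.5, 0.1, -0.1]
width: 0.0567
finger_force: 0.0
```

```bash
python3 - <<'E'
from h import *
S={c:snapshot(c) for c in("scene","top")}; o=get_obs(); print(o["time"],o["tool_pos"],o["width"])
a=np.radians(10.8); ims=[]
for c,s in S.items():
    x0,y0=(140,115) if c=="scene" else (140,95)
    im=cv2.resize(s["pixels"][y0:y0+170,x0:x0+195],None,fx=2.05,fy=2.05,interpolation=cv2.INTER_CUBIC)
    for x in(-.108,.108):
        for y in(-.078,.078):
          q=proj(s,[.587+x*np.cos(a)-y*np.sin(a),.0115+x*np.sin(a)+y*np.cos(a),.068])
          cv2.circle(im,tuple(int(v) for v in (q-[x0,y0]+.5)*2.05),1,(0,255,0),-1)
    ims.append(im)
cv2.imwrite("pics/c7.png",np.hstack(ims)[:,:,::-1])
E
```

```text
17.7 [ 0.49616522 -0.17112005  0.21908681] 0.05604843761723029
```

View pics/c7.png

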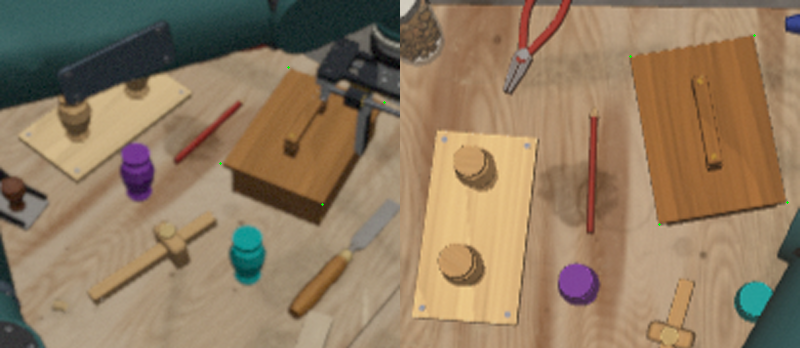

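The lid lies square and flat on the box, with its corners on the predicted points. Both feet stand upright on the board, at (472,165) and (459,263) in the crop. Handing in.

```bash
python3 -c "
from bench import *
print(close_job())"
```

```text
the job is handed in; nothing more can be done
None
```

The foot stands upright on the free end of the board beside the other one, the lid lies square and flat on the box rim, and the job was handed in at about 18 s, with the judge's verdict not shown.

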